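# Jack up the microscope plinth and hold it

## Robot

A 6-joint arm with a two-finger parallel gripper is mounted at the origin on the work surface. World frame = base frame: x ahead of the robot, y to its left, z up, the work surface at z = 0. Lengths are in m, angles in rad, forces in N, time in s.
With the tool pointing down it reaches from about 0.3 to 0.825 m from the base axis. Payload 5.4 kg.
Tool frame: the origin (TCP) lies between the finger pads, 19 mm behind the fingertips; this is the grasp point; z points along the fingers, y is the line along which they close (so a half turn about z gives the same grasp; the last joint's range is limited). The gripper opens to 92 mm and grips with 3 to 60 N. Pads are 20 mm wide; open, the fingers measure 128 mm over their backs; the gripper's body (75 mm by 189 mm) begins 69 mm behind the grasp point.
Start: joints at [1.016, 0.158, 1.597, -0, 1.386, -0.21], TCP at [0.194, 0.541, 0.233] pointing down, gripper open.
Joint ranges: [-2.91, 2.91], [-0.94, 2.29], [0.18, 2.7], [-1.29, 4.43], [0.17, 2.64], [-3, 3]. Speed limits (rad/s): [2.57, 2.57, 3.14, 3.14, 3.14, 3.14].

## Interface

Orientations are given as a rotation vector (axis times angle).
In Python, from workcell import bot gives the robot as it stands. Calls block until the motion is done:
- bot.goto(position, orientation): joint-space move of the TCP to a pose.
- bot.line_to(position, rot=None, max_speed=0.15): straight line of the TCP; rot=None keeps the orientation; max_speed is the mean speed in m/s.
- bot.set_joints(angles): joint-space move.
- bot.set_gripper(opening, newtons=None): opening from 0.0 (shut) to 1.0 (fully open); newtons is the grip in N (None keeps the last); returns when the fingers have stopped.
- bot.hold(seconds).
- bot.inverse_kinematics(position, orientation): joint angles nearest the present ones, or None.
- bot.read_camera(name): name is "scene" or "side" or "wrist"; returns a dict with "pixels" (384x512x3 uint8, blue, green, red), "fx", "fy", "cx", "cy" (pixels), "R" (3x3) and "t" (3): a world point X has camera coordinates R X + t. Camera axes: x right, y down, z forward; pixel columns grow to the right and rows downward; lengths in m; the calibration is good to about 2 mm. The wrist camera is an equidistant fisheye: a pixel r from the principal point sees the ray r / f radians off the axis. A picture is of the moment at which its call begins. There is no depth.
A pose or a line that the arm cannot do raises bot.MotionError and nothing moves.
- bot.job_done(): hands the job in; it is judged then, once.
Readings, each from a call of its own:
- bot.current_clock(): time.
- bot.current_joints(): joint angles.
- bot.current_joint_vel(): joint speeds.
- bot.current_effort(): joint torques, N m.
- bot.current_ee_pos(): TCP position.
- bot.current_tool_rot(): TCP orientation.
- bot.current_contact_force(): force on the tool from outside, world axes, zero at the start.
- bot.current_ft_torque(): the same for the moment, N m.
- bot.current_opening(): opening from 0.0 (shut) to 1.0 (fully open).
- bot.current_grip_force(): force on a finger pad.
Only numpy, scipy, OpenCV 4.12 (cv2) and the standard library are available. Lean on these libraries where they do the work, as an engineer would, in place of code of your own. Each camera call takes 0.05 s, during which the arm holds its last target. There are 200 camera calls.

## Task

Turn the selector of the blue ratchet jack from the red dot (lower) to the green dot (lift) while it stands in the open, then slide its toe under the black microscope plinth so that the saddle is right below the yellow-marked lift point. Pump the handle until both near feet stand at least 12 mm clear of the bench so that I can slip the levelling pads in, and finish still holding the handle fully down, because the load settles back when it is let go. Lift with the jack only, do not knock the plinth or microscope, and leave the other things where they lie.

Things in the scene. Friction and masses are not known exactly. Their poses are not given: they have to be found in the camera images.
- jack: small blue ratchet toe jack, loose, 0.9 kg. Origin under the column's middle, on the jack's underside; +x along the toe, pump handle to -x, z up. Base plate 165 x 70 x 6 mm (x -90 to +75). Flat-sided column 42 (x) x 36 (y) mm, 6 to 105 mm high, gripped across its 36 mm (y). Selector knob on top to 128 mm. Toe 40 mm wide, ends at x = +75 mm
- jack_column (a point): on the column's axis, 80 mm above the jack's underside: TCP height for gripping the column from above, so that the palm clears the selector; axes as the jack's
- jack_ram: the jack's steel lifting toe; rises along the jack's z by up to 30 mm. Its frame is the jack's when fully down, so its height above jack is the lift. When down, toe underside 12 mm and toe top 20 mm above the bench
- saddle (a point): centre of the top of the round saddle (30 mm across) on the toe: at x = +55 mm in the jack's frame, 22 mm high when down
- jack_selector (a joint): two-position snap selector on the column's top, rad: 0 at the red dot (lower: nothing stays up), 1.2 at the green dot (lift: the ratchet holds). Starts within 0.15 of red; grows clockwise seen from above; snaps over past the middle and stays at either end (0.06 play); needs about 0.04 N m, so lean on it lightly while turning or the jack may turn too
- selector_grip (a point): middle of the selector's black grip bar, on the column's axis, 118 mm above the jack's underside. Bar 32 mm long, 10 mm thick, 110 to 128 mm high; x along the bar to its white pointer, z up; pinch across y
- jack_handle (a joint): pump handle, rad: 0 up at rest (22 deg above level), 0.7 fully down (18 deg below); a spring lifts it back. Push at the grip: 2-4 N free, 6-10 N loaded. Full strokes lift the toe to about 9, 16, 23 mm; as the handle rises it settles back about 3 mm onto a tooth (6, 13, 20 mm). The third stroke, held down, has the near feet about 16 mm clear; the second only about 10
- handle_pivot (a point): axis of the pump handle, 34 mm behind the column's middle (jack -x), 85 mm high; it runs along the jack's y
- handle_press (a point): where to push: top of the black rubber grip (85 x 28 x 18 mm thick), 140 mm from the pivot along the handle and 9 mm above its centre line; moves with the handle, 146 mm high when up, 50 mm when fully down
- slab: black honeycomb plinth (breadboard) 400 (x) x 360 (y) x 40 mm on four 32 mm feet, top at 72 mm, with a white and black gem microscope (to 0.47 m); 9.5 kg; cannot shift, but tips about its far feet when the near edge is lifted. Origin on the bench below the slab's middle; +y to its near (marked) edge, 180 mm away, z up
- lift_point (a point): centre of the underside of the yellow lift pad (40 mm across) under the slab, 28 mm above the bench, 20 mm in from the middle of the near edge; marked by a yellow triangle on top and a yellow plate on the edge. Axes as the slab's: bring the jack in along its -y
- near_foot_1 (a point): underside of one near rubber foot (42 mm across), at x = +150 mm, y = +145 mm of the slab: its height is its clearance over the bench
- near_foot_2 (a point): underside of the other near foot, at x = -150 mm, y = +145 mm of the slab
- pad_1: levelling pad, steel on rubber disc 50 mm across, 10 mm high, loose: leave alone
- pad_2: second levelling pad, the same: leave alone
- screwdriver: red-handled screwdriver 170 mm long, loose: leave alone
- marker: grey marker pen 140 mm long, 16 mm thick, loose: leave alone
- loupe: folding steel loupe 45 x 26 x 18 mm, loose: leave alone
- stone_jar: small glass jar with black cap, 42 mm across, 40 mm high, loose: leave alone
- tweezers: steel tweezers 130 mm long, 8 mm high, loose: leave alone

How it is judged:
By the outcome, as a careful person would: the job done as asked, in the order asked, and still so for the second after the job is handed in, while the arm keeps its last pose, push and grip.
It also fails if it takes over 64 s, if anything falls off the work surface, if the arm or the gripper's body presses on something with over 40 N, if the wrist force passes 120 N, or if a joint passes its speed limit or range.

## Working session

There is one attempt and no reset: what is moved stays moved. The work goes in short steps, each a Python script; the robot and the scene stay as the last script left them, time stands still between calls to the robot, and variables do not carry over. Pictures are saved under pics/ and viewed, at most 11 in all, crops included, and the job is handed in when it is done.

```bash
ls; mkdir -p pics; python3 - <<'E'
from workcell import bot
import cv2,numpy as np
for n in ["scene","side","wrist"]:
    c=bot.read_camera(n); cv2.imwrite(f"pics/{n}0.png",cv2.resize(c["pixels"],(768,576),interpolation=cv2.INTER_CUBIC))
    print(n,c["fx"],c["cx"],c["cy"],np.round(c["R"],3).tolist(),np.round(c["t"],3), np.round(-np.array(c["R"]).T@c["t"],3))
print(bot.current_clock(),bot.current_tool_rot(),bot.current_ee_pos())
E
```

```text
pics
scene 424.4376900167613 261.28463586084 194.15551004548303 [[-0.509, 0.861, 0.018], [0.646, 0.396, -0.652], [-0.569, -0.32, -0.758]] [ 0.268 -0.262  1.646] [1.241 0.401 1.071]
side 387.75622129733677 255.221480881265 193.22046230032123 [[0.732, -0.681, -0.013], [-0.519, -0.545, -0.659], [0.442, 0.489, -0.752]] [-0.371  0.34   0.909] [ 0.046 -0.512  0.902]
wrist 297.3186396354542 259.01120544463447 190.5219489078456 [[0.338, 0.941, -0.004], [0.915, -0.328, 0.237], [0.222, -0.084, -0.971]] [-0.572 -0.027  0.391] [0.131 0.563 0.384]
0.15 [-5.38841962e-01 -3.09451061e+00  2.08616940e-03] [0.19414198 0.54075831 0.23255761]
```

View pics/scene0.png

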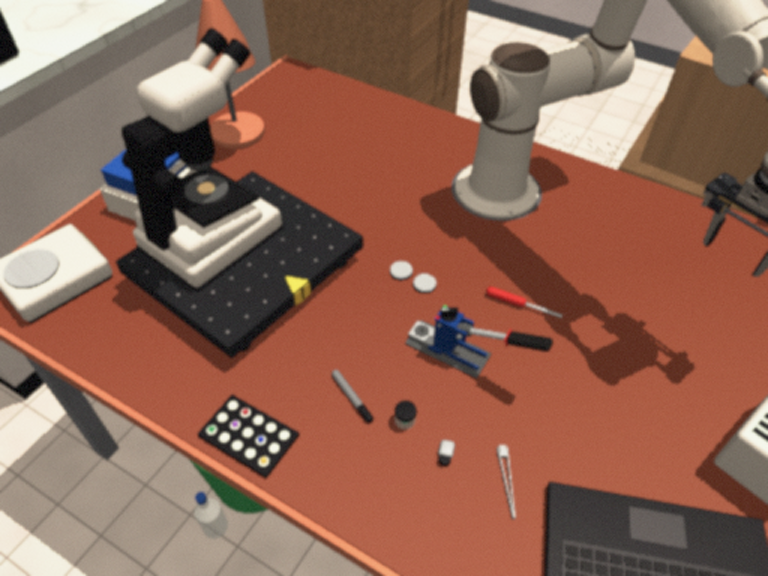

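View pics/side0.png

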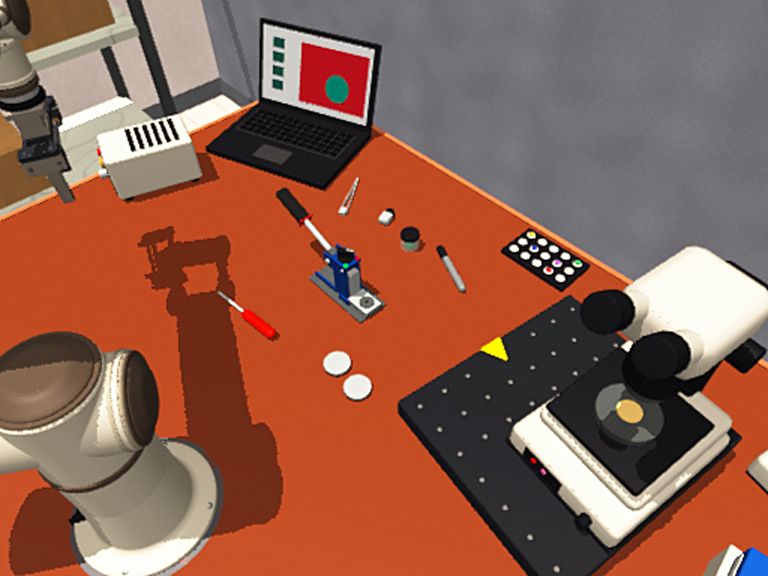

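```bash
cat > h.py <<'E'
from workcell import bot
import cv2,numpy as np
from scipy.spatial.transform import Rotation as Ro
def pt(c,u,v,z,s=1.5):
    u,v=(u+.5)/s-.5,(v+.5)/s-.5
    x,y=(u-c["cx"])/c["fx"],(v-c["cy"])/c["fy"]
    if c.get("fish"):
        r=np.hypot(x,y); k=np.sin(r)/r if r>1e-9 else 1; d=np.array([x*k,y*k,np.cos(r)])
    else: d=np.array([x,y,1.])
    R=np.array(c["R"]); o=-R.T@np.array(c["t"]); d=R.T@d
    return o+d*(z-o[2])/d[2]
def proj(c,X,s=1.5):
    p=np.array(c["R"])@X+np.array(c["t"])
    if c.get("fish"):
        r=np.hypot(p[0],p[1]); th=np.arctan2(r,p[2]); q=p[:2]/r*th
    else: q=p[:2]/p[2]
    u,v=q[0]*c["fx"]+c["cx"],q[1]*c["fy"]+c["cy"]
    return (u+.5)*s-.5,(v+.5)*s-.5
def cam(n):
    c=dict(bot.read_camera(n)); c["fish"]=n=="wrist"; return c
def down(a):  # tool z down, tool y (closing line) at world angle a
    y=np.array([np.cos(a),np.sin(a),0]); z=np.array([0,0,-1.]); x=np.cross(y,z)
    return Ro.from_matrix(np.c_[x,y,z]).as_rotvec()
E
python3 - <<'E'
from h import *
P={"side":cam("side"),"scene":cam("scene")}
for n,s,k,z in [("corner robot side",(400,407),(362,240),.072),("corner far",(572,297),(235,349),.072),("tri",(495,349),(298,288),.072),("knob",(346,255),(448,313),.125),("saddle",(367,301),(422,331),.022),("grip",(290,205),(530,341),.13),("pad",(337,362),(401,269),.01),("pad2",(357,386),(425,282),.01),("sdtip",(220,293),(561,317),.01),("sd",(275,335),(488,292),.01),("jar",(410,232),(405,410),.04),("markA",(440,248),(336,374),.01),("markB",(463,289),(369,417),.01)]:
    print(n,np.round(pt(P["side"],*s,z),3),np.round(pt(P["scene"],*k,z),3))
E
```

```text
corner robot side [ 0.383 -0.174  0.072] [ 0.397 -0.156  0.072]
corner far [ 0.778 -0.228  0.072] [ 0.773 -0.204  0.072]
tri [ 0.582 -0.206  0.072] [ 0.585 -0.193  0.072]
knob [0.512 0.106 0.125] [0.522 0.119 0.125]
saddle [0.52  0.061 0.022] [0.515 0.065 0.022]
grip [0.519 0.289 0.13 ] [0.506 0.28  0.13 ]
pad [ 0.389 -0.002  0.01 ] [ 0.377 -0.065  0.01 ]
pad2 [ 0.381 -0.066  0.01 ] [0.383 0.    0.01 ]
sdtip [0.324 0.292 0.01 ] [0.318 0.297 0.01 ]
sd [0.342 0.127 0.01 ] [0.336 0.133 0.01 ]
jar [0.708 0.131 0.04 ] [0.703 0.132 0.04 ]
markA [0.743 0.072 0.01 ] [ 0.688 -0.033  0.01 ]
markB [ 0.69  -0.042  0.01 ] [0.736 0.073 0.01 ]
```

View pics/wrist0.png

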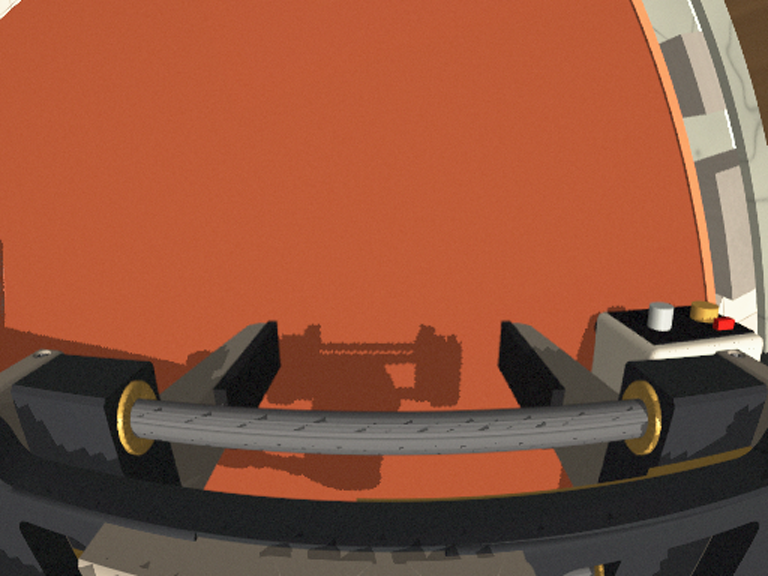

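```bash
python3 - <<'E'
from h import *
bot.goto([0.52,0.02,0.32],down(0)); print(np.round(bot.current_joints(),2),bot.current_clock())
c=cam("wrist"); cv2.imwrite("pics/w1.png",cv2.resize(c["pixels"],(768,576),interpolation=cv2.INTER_CUBIC)); np.save("w1.npy",c,allow_pickle=True)
q=bot.inverse_kinematics([0.58,0.02,0.32],down(np.pi)); print(q)
if q is not None:
    bot.set_joints(q); c=cam("wrist"); cv2.imwrite("pics/w2.png",cv2.resize(c["pixels"],(768,576),interpolation=cv2.INTER_CUBIC)); np.save("w2.npy",c,allow_pickle=True)
print(bot.current_clock())
E
```

```text
[-0.19 -0.03  1.62  0.    1.55 -0.19] 2.4667
[-0.17363098  0.12914882  1.45975228  0.          1.55269155  2.96796168]
5.2333
```

View pics/w1.png

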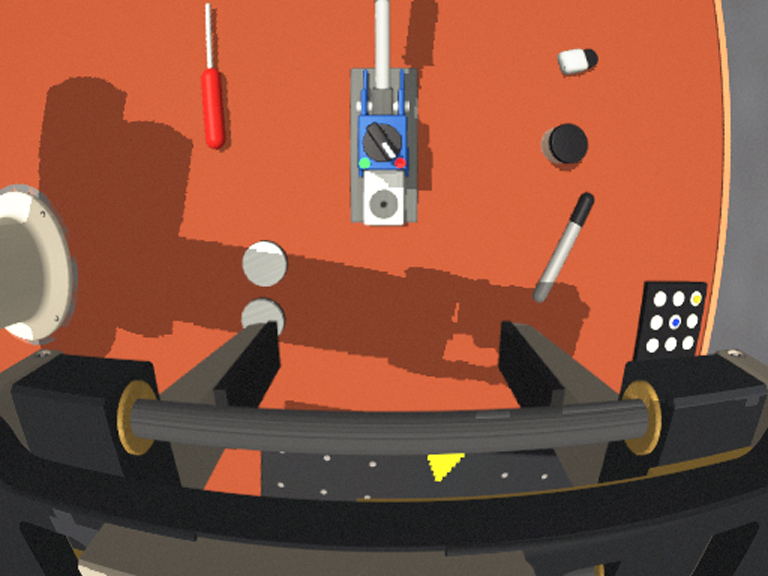

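View pics/w2.png

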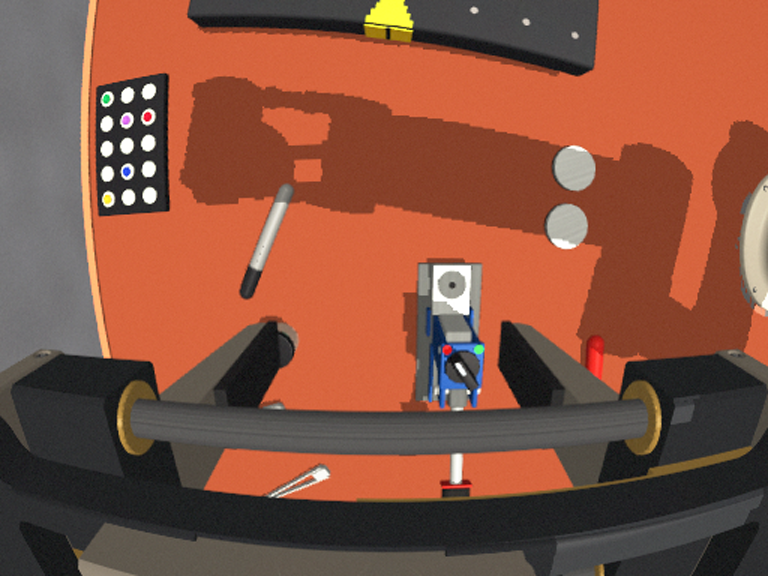

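```bash
python3 - <<'E'
from h import *
a=np.load("w1.npy",allow_pickle=True).item()["pixels"];b=np.load("w2.npy",allow_pickle=True).item()["pixels"]
A=cv2.resize(a[40:160,215:295],(400,600),interpolation=cv2.INTER_CUBIC)
B=cv2.resize(b[165:285,265:345],(400,600),interpolation=cv2.INTER_CUBIC)
cv2.imwrite("pics/c1.png",np.hstack([A,B]))
E
```

```text
(no output)
```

View pics/c1.png

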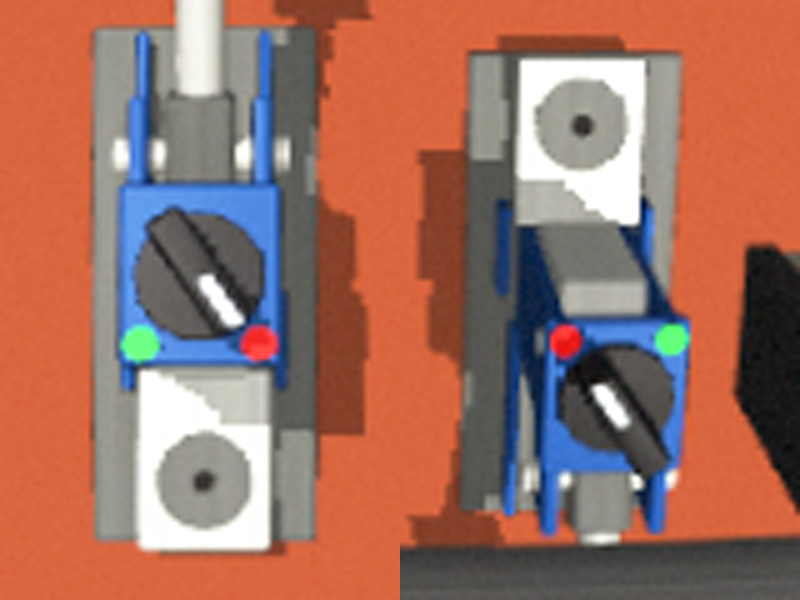

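```bash
python3 - <<'E'
from h import *
b=np.load("w2.npy",allow_pickle=True).item()
s=cam("side"); np.save("s1.npy",s,allow_pickle=True)
A=cv2.resize(b["pixels"][0:60,115:415],(0,0),fx=2.6667,fy=2.6667,interpolation=cv2.INTER_CUBIC)
B=cv2.resize(s["pixels"][180:300,250:410],(0,0),fx=3.5,fy=3.5,interpolation=cv2.INTER_CUBIC)
im=np.zeros((600,800,3),np.uint8); im[:160]=A[:160,:800]; im[170:590,:560]=B; cv2.imwrite("pics/c2.png",im)
a=np.load("w1.npy",allow_pickle=True).item()
f1=lambda x,y,z:pt(a,215+(x+.5)/5-.5,40+(y+.5)/5-.5,z,1)[:2]
f2=lambda x,y,z:pt(b,265+(x-400+.5)/5-.5,165+(y+.5)/5-.5,z,1)[:2]
L={"fl":f1(95,540,.006),"fr":f1(315,540,.006),"rl":f1(95,28,.006),"rr":f1(318,28,.006),"sad":f1(204,480,.022),"sad2":f2(582,125,.022),"fl2":f2(680,52,.006),"fr2":f2(470,52,.006),
"colL":f1(120,185,.105),"colR":f1(280,185,.105),"colFL":f1(120,367,.105),"colFR":f1(284,367,.105),"c2FL":f2(686,320,.105),"c2FR":f2(545,320,.105),
"knob":f1(200,275,.112),"knob2":f2(616,398,.112),"barR":f1(165,220,.128),"barF":f1(237,325,.128),"wR2":f2(597,384,.128),"bR2":f2(655,465,.128),"bF2":f2(580,360,.128)}
for k,v in L.items(): print(k,np.round(v,4))
E
```

```text
fl [0.4791 0.0411]
fr [0.5482 0.0411]
rl [0.4793 0.2045]
rr [0.5487 0.2043]
sad [0.5136 0.0608]
sad2 [0.5134 0.0603]
fl2 [0.4796 0.0398]
fr2 [0.5479 0.0402]
colL [0.4941 0.1388]
colR [0.533  0.1387]
colFL [0.494  0.0935]
colFR [0.5341 0.0935]
c2FL [0.4951 0.0942]
c2FR [0.5334 0.0936]
knob [0.5137 0.1156]
knob2 [0.5143 0.1135]
barR [0.5059 0.1272]
barF [0.5224 0.1027]
wR2 [0.5223 0.1024]
bR2 [0.5057 0.1258]
bF2 [0.527  0.0957]
```

View pics/c2.png

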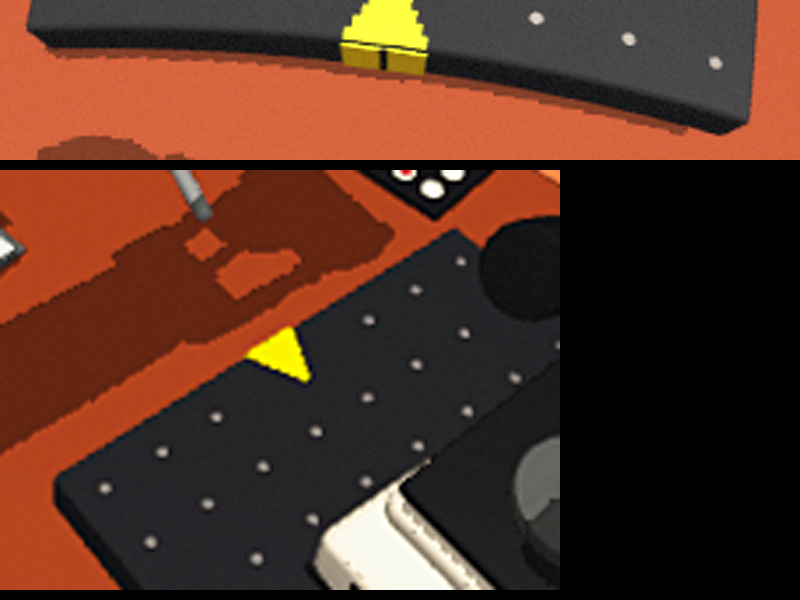

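```bash
python3 - <<'E'
from h import *
b=np.load("w2.npy",allow_pickle=True).item();s=np.load("s1.npy",allow_pickle=True).item()
k=8/3
f=lambda x,y,z=.072:pt(b,115+(x+.5)/k-.5,(y+.5)/k-.5,z,1)[:2]
g=lambda x,y,z=.072:pt(s,250+(x+.5)/3.5-.5,180+(y-170+.5)/3.5-.5,z,1)[:2]
for F,pts in((f,[(748,123),(29,29),(384,45),(342,41),(429,51)]),(g,[(55,478),(455,230),(269,340),(246,353),(292,327)])):
    P=np.array([F(*p) for p in pts]); e=P[1]-P[0]
    print(np.round(P,4).tolist(),np.linalg.norm(e),np.degrees(np.arctan2(e[1],e[0])),(P[0]+P[1])/2)
# holes (side): near row
P=np.array([g(*p) for p in[(105,488),(162,452),(217,417),(369,321),(416,290),(461,262)]]);print(np.degrees(np.arctan(np.polyfit(*P.T,1)[0])),np.round(P,4).tolist())
P=np.array([f(*p) for p in[(536,18),(628,39),(715,63)]]);print(np.degrees(np.arctan(np.polyfit(*P.T,1)[0])),np.round(P,4).tolist())
E
```

```text
[[0.3838, -0.164], [0.7738, -0.2201], [0.5797, -0.192], [0.601, -0.1945], [0.5569, -0.1888]] 0.39406018880630966 -8.179489790982402 [ 0.57878202 -0.19205905]
[[0.3873, -0.1656], [0.7779, -0.2229], [0.5862, -0.191], [0.5646, -0.187], [0.6081, -0.1951]] 0.3947164448216396 -8.34755208039638 [ 0.58259952 -0.19423705]
-8.284642052771588 [[0.407, -0.195], [0.4567, -0.2024], [0.5066, -0.2096], [0.6548, -0.2316], [0.7051, -0.2381], [0.7536, -0.2456]]
-8.276676327231613 [[0.5013, -0.2109], [0.4518, -0.2037], [0.4021, -0.1965]]
```

```bash
python3 - <<'E'
from h import *
# eyepiece triangulation
s=cam("side");c=cam("scene")
for ps,pc in(((608,312),(235,50)),((658,352),(213,40)),((658,352),(235,50)),((608,312),(213,40))):
    best=min(((np.linalg.norm(pt(s,*ps,z)-pt(c,*pc,z)),z) for z in np.arange(.1,.6,.005)));print(best,pt(s,*ps,best[1]))
p=np.array([.5138,.1152]); a=np.radians(34)
bot.set_gripper(.38,6)
bot.goto([*p,.2],down(a))
bot.line_to([*p,.1345],max_speed=.08); print(bot.current_contact_force())
bot.set_gripper(0,6); print("open",bot.current_opening()*92,bot.current_grip_force(),bot.current_contact_force())
q=np.array(bot.current_joints()); 
for i in range(4):
    q[5]+=1.24/4; bot.set_joints(q); print(np.round(bot.current_contact_force(),2),np.round(bot.current_ft_torque(),3))
bot.set_gripper(.38); bot.line_to([*p,.2])
bot.goto([.515,.0,.27],down(0))
w=cam("wrist");np.save("w3.npy",w,allow_pickle=True)
cv2.imwrite("pics/c3.png",cv2.resize(w["pixels"][20:180,175:335],(600,600),interpolation=cv2.INTER_CUBIC));print(bot.current_clock())
E
```

```text
(np.float64(0.0021892479621683997), np.float64(0.4700000000000003)) [ 0.43577108 -0.39878032  0.47      ]
(np.float64(0.00279511104506909), np.float64(0.4700000000000003)) [ 0.4281129  -0.45525923  0.47      ]
(np.float64(0.043359258207574025), np.float64(0.4550000000000003)) [ 0.44138386 -0.45328011  0.455     ]
(np.float64(0.042563417438676615), np.float64(0.4850000000000003)) [ 0.42223436 -0.40271935  0.485     ]
[-0.36735532 -0.01468104 -0.00607478]
open 9.495515265110095 5.99732793867588 [2.09903652 1.85020865 0.09972284]
[ 1.71  0.99 -1.55] [ 0.017 -0.185  0.013]
[-0.3  -0.56  0.85] [-0.194  0.281 -0.05 ]
[-3.28 -0.01  3.23] [-0.239  0.754 -0.061]
[-3.65 -0.49  3.19] [-0.013  0.778  0.089]
14.3833
```

View pics/c3.png

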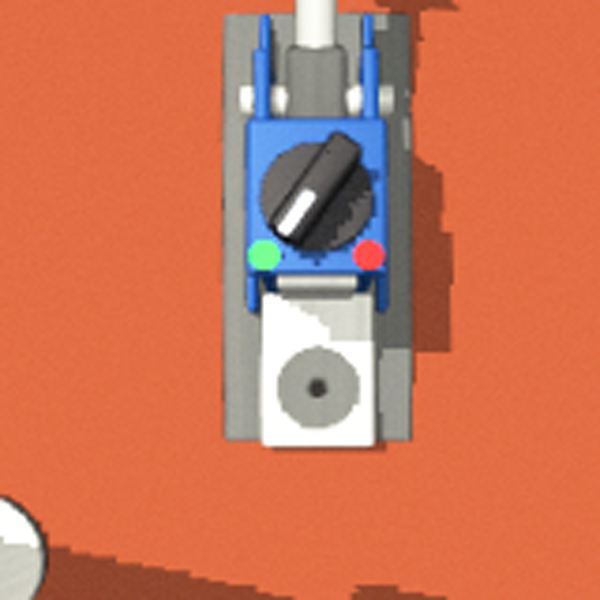

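```bash
python3 - <<'E'
from h import *
w=np.load("w3.npy",allow_pickle=True).item()
f=lambda x,y,z:pt(w,175+(x+.5)/3.75-.5,20+(y+.5)/3.75-.5,z,1)[:2]
for k,v in {"sad":(318,386,.022),"fl":(224,440,.006),"fr":(411,440,.006),"rl":(224,14,.006),"rr":(411,14,.006)}.items(): print(k,np.round(f(*v),4))
sad=f(318,386,.022); p=np.array([sad[0],sad[1]+.055]); print("origin",p)
assert np.linalg.norm(p-[.5138,.1155])<.006
p=np.array([.514,p[1]])
bot.set_gripper(1.0,35)
bot.goto([*p,.2],down(0)); bot.line_to([*p,.08],max_speed=.12); print(bot.current_contact_force())
bot.set_gripper(0,35); print("open",bot.current_opening()*92,bot.current_contact_force())
th=np.radians(-8.28); n=np.array([-np.sin(th),np.cos(th)])
L=np.array([.581,-.1925])-.02*n; goal=L+.055*n
pre=goal+.09*n; print("goal",goal,"pre",pre)
for d,rot,v in((pre,down(th),.09),(goal,None,.05)):
    bot.line_to([*d,.08],rot,max_speed=v); print(np.round(bot.current_ee_pos(),4),np.round(bot.current_contact_force(),1),bot.current_clock())
for m in("side","scene"):
    c=cam(m);np.save(m+"4.npy",c,allow_pickle=True)
A=np.load("side4.npy",allow_pickle=True).item()["pixels"][150:300,240:400];B=np.load("scene4.npy",allow_pickle=True).item()["pixels"][130:280,120:280]
cv2.imwrite("pics/c4.png",np.hstack([cv2.resize(x,(400,375),interpolation=cv2.INTER_CUBIC) for x in(A,B)]))
E
```

```text
sad [0.5137 0.061 ]
fl [0.4787 0.0409]
fr [0.5482 0.0408]
rl [0.4788 0.2045]
rr [0.5485 0.2044]
origin [0.51368971 0.11599221]
[-0.50424901  0.24053856  0.47057559]
open 35.70233266982867 [ 0.01509619 -0.28369612 -0.44111509]
goal [ 0.58604038 -0.15786484] pre [ 0.59900135 -0.06880299]
[ 0.5984 -0.067   0.0801] [-3.   7.3  4.7] 20.3667
[ 0.5862 -0.1564  0.0801] [1.5 6.6 1.9] 22.3167
```

View pics/c4.png

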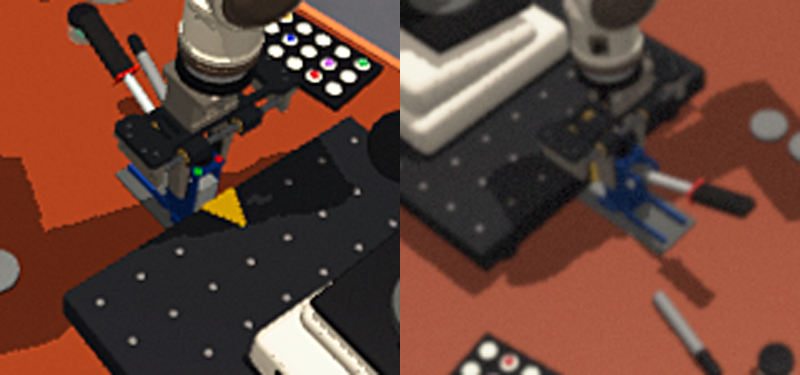

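```bash
python3 - <<'E'
from h import *
th=np.radians(-8.28); n=np.array([-np.sin(th),np.cos(th)]); goal=np.array([.586,-.1579])
g=goal-.002*n
bot.line_to([*g,.08],max_speed=.03); print(np.round(bot.current_ee_pos(),4))
bot.set_gripper(.8); e=np.array(bot.current_ee_pos()); print(e)
bot.line_to([*e[:2],.21],max_speed=.2)
bot.goto([*(goal+.165*n),.24],down(th)); bot.set_gripper(0,20)
c=cam("side");np.save("side5.npy",c,allow_pickle=True);c2=cam("wrist");np.save("w5.npy",c2,allow_pickle=True)
A=cv2.resize(c["pixels"][170:270,290:390],(400,400),interpolation=cv2.INTER_CUBIC)
B=cv2.resize(c2["pixels"],(400,300),interpolation=cv2.INTER_CUBIC); B=np.vstack([B,np.zeros((100,400,3),np.uint8)])
cv2.imwrite("pics/c5.png",np.hstack([A,B]));print(bot.current_clock())
E
```

```text
[ 0.5859 -0.1585  0.08  ]
[ 0.5856969  -0.15993249  0.07999445]
26.1
```

View pics/c5.png

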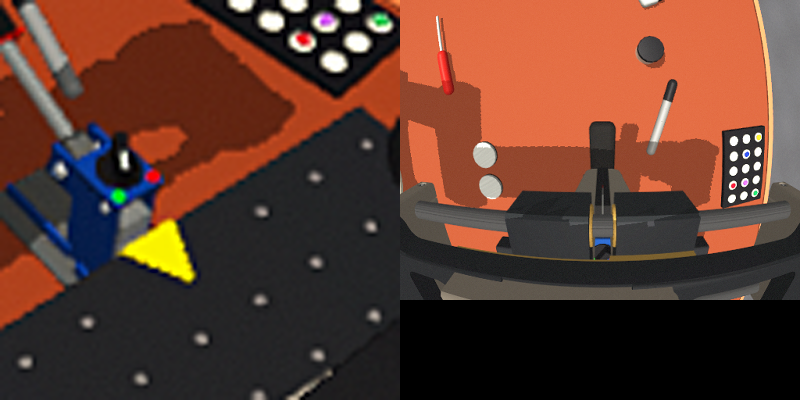

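```bash
python3 - <<'E'
from h import *
c=np.load("side5.npy",allow_pickle=True).item(); a=np.load("w1.npy",allow_pickle=True).item()
f1=lambda x,y,z:pt(a,215+(x+.5)/5-.5,40+(y+.5)/5-.5,z,1)[:2]
d0=(f1(140,342,.105)+f1(260,342,.105))/2; print("dot x_jack",.1155-d0[1], d0[0]-.5138)
g=lambda x,y,z:pt(c,290+(x+.5)/4-.5,170+(y+.5)/4-.5,z,1)[:2]
th=np.radians(-8.28); n=np.array([-np.sin(th),np.cos(th)]);t=np.array([np.cos(th),np.sin(th)])
m=(g(154,176,.105)+g(119,197,.105))/2; e=g(154,176,.105)-g(119,197,.105)
print(m, "yaw",np.degrees(np.arctan2(e[1],e[0])), "len",np.linalg.norm(e))
T=[g(120,251,.072),g(177,220,.072),g(195,283,.072)]; mid=(T[0]+T[1])/2; print(np.round(T,4).tolist(),mid)
o=m+(.1155-d0[1])*n; L=mid-.02*n; s=o-.055*n; print("origin",o,"saddle-lift along t,n mm",1e3*(s-L)@t,1e3*(s-L)@n)
E
```

```text
dot x_jack 0.015875217357565724 -0.00020618994797483303
[ 0.58899839 -0.17411344] yaw -8.392409558548831 len 0.029885869359621647
[[0.5629, -0.1874], [0.6093, -0.1968], [0.5786, -0.2369]] [ 0.58611256 -0.19210711]
origin [ 0.5912846  -0.15840371] saddle-lift along t,n mm 0.264467948109404 -0.9030925519891322
```

```bash
cat > pump.py <<'E'
from h import *
th=np.radians(-8.28); n=np.array([-np.sin(th),np.cos(th)]); P=np.array([.5857,-.159])+.168*n
def press():
    bot.line_to([*P,.078],max_speed=.10); z=.078
    F=[]
    while z>.058:
        f=bot.current_contact_force()[2]; F.append((round(bot.current_ee_pos()[2],4),round(f,1)))
        if f>22: break
        z-=.002; bot.line_to([*P,z],max_speed=.05)
    print(F,np.round(bot.current_contact_force(),1),bot.current_clock())
def rise(): bot.line_to([*P,.18],max_speed=.12); print("up",np.round(bot.current_contact_force(),1))
E
python3 - <<'E'
from pump import *
f0=bot.current_contact_force(); print(f0)
bot.line_to([*P,.18],max_speed=.2)
press()
c=cam("side");np.save("s6.npy",c,allow_pickle=True)
E
```

```text
[ 0.50280796  0.12093094 -0.28500412]
[(np.float64(0.0787), np.float64(8.0)), (np.float64(0.0768), np.float64(8.8)), (np.float64(0.0749), np.float64(8.1)), (np.float64(0.0732), np.float64(10.2)), (np.float64(0.0726), np.float64(17.8)), (np.float64(0.0721), np.float64(27.0))] [-10.4  -1.5  27. ] 28.9667
```

```bash
sed -i 's/f>22/f>17/' pump.py; python3 - <<'E'
from pump import *
for i in range(2):
    rise(); press()
c=cam("side");c0=np.load("side5.npy",allow_pickle=True).item();s=cam("scene");s0=np.load("scene4.npy",allow_pickle=True).item()
ims=[x["pixels"][150:300,230:430] for x in(c0,c)]+[s0["pixels"][120:270,70:270],s["pixels"][120:270,70:270]]
ims=[cv2.resize(x,(400,300),interpolation=cv2.INTER_CUBIC) for x in ims]
cv2.imwrite("pics/c6.png",np.vstack([np.hstack(ims[:2]),np.hstack(ims[2:])]));print(bot.current_clock())
E
```

```text
up [ 1.2 -0.6  0.4]
[(np.float64(0.0786), np.float64(8.1)), (np.float64(0.0766), np.float64(8.5)), (np.float64(0.0747), np.float64(8.3)), (np.float64(0.0731), np.float64(10.0)), (np.float64(0.0725), np.float64(18.8))] [-6.5 -1.5 18.8] 32.2667
up [-0.3  0.4 -0.1]
[(np.float64(0.0785), np.float64(8.4)), (np.float64(0.0766), np.float64(8.6)), (np.float64(0.0747), np.float64(9.0)), (np.float64(0.0731), np.float64(10.9)), (np.float64(0.0725), np.float64(18.8))] [-5.5 -2.  18.8] 35.5
35.6
```

View pics/c6.png

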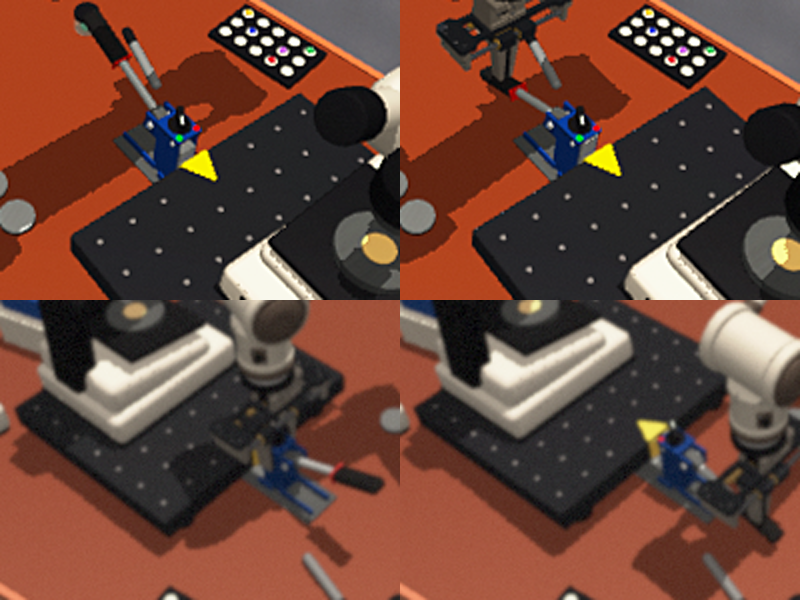

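```bash
python3 - <<'E'
from pump import *
c0=np.load("side5.npy",allow_pickle=True).item()
c=cam("side"); g0,g1=[cv2.cvtColor(x["pixels"],cv2.COLOR_BGR2GRAY) for x in(c0,c)]
t=np.array([np.cos(th),np.sin(th)]); L=np.array([.584,-.1925]) # edge mid, side camera
S=[(-.176,-.028),(-.126,-.028),(-.076,-.028),(.075,-.028),(.125,-.028),(.175,-.028)]
W=[np.array([*(L+a*t+b*n),.072]) for a,b in S]
p0=np.float32([proj(c0,X,1) for X in W]).reshape(-1,1,2)
p1,st,_=cv2.calcOpticalFlowPyrLK(g0,g1,p0,None,winSize=(13,13))
def h(X,hf): # tip about far feet line, near feet (290mm away) up hf
    a=np.arcsin(hf/.29); d=(X[:2]-(L-.325*n))@n; base=X[:2]-d*n
    return np.array([*(base+(d*np.cos(a)-X[2]*np.sin(a))*n),X[2]*np.cos(a)+d*np.sin(a)])
for X,a,b,s in zip(W,p0[:,0],p1[:,0],st[:,0]):
    hs=np.arange(0,.03,.0005); e=[np.linalg.norm(np.array(proj(c0,h(X,q),1))-proj(c0,X,1)-(b-a)) for q in hs]; i=np.argmin(e)
    print(s,np.round(b-a,2),"foot mm",hs[i]*1e3,round(e[i],2))
print(bot.current_contact_force(),bot.current_clock())
E
```

```text
1 [ 1.47 -2.17] foot mm 16.5 0.09
1 [ 1.48 -2.28] foot mm 16.0 0.1
1 [ 1.83 -2.28] foot mm 16.0 0.1
1 [ 2.22 -2.6 ] foot mm 15.5 0.05
1 [ 2.31 -2.65] foot mm 15.5 0.08
1 [16.29  9.36] foot mm 25.500000000000004 18.2
[-5.41130487 -3.00051468 18.45461447] 35.65
```

Near feet measure about 16 mm clear at both ends, with the handle at its stop under 18 N. Handing in.

```bash
python3 -c "
from workcell import bot
print(bot.job_done())"
```

```text
the job is handed in; nothing more can be done
None
```

The job is handed in: the selector is on green, the saddle measured within about 1 mm of the lift point before pumping, both near feet are about 16 mm clear by camera measurement, and the arm is holding the handle fully down.

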